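# Bed a specimen frame window-up and scan it

### The arm

A 6-joint arm with a two-finger parallel gripper is mounted at the origin on the work surface. World frame = base frame: x ahead of the robot, y to its left, z up, the work surface at z = 0. Lengths are in m, angles in rad, forces in N, time in s.
With the tool pointing down it reaches from about 0.35 to 0.775 m from the base axis. Payload 5.5 kg.
Tool frame: the origin (TCP) lies on the centre line of the jaws, within the pads' length; the fingertips stand 17 mm ahead of it and the grasp point (between the pads) lies 2 mm behind it; z points along the fingers, y is the line along which they close (so a half turn about z gives the same grasp; the last joint's range is limited). The gripper opens to 85 mm and grips with 20 to 120 N. Pads are 22 mm wide; open, the fingers measure 114 mm over their backs; the gripper's body (76 mm by 85 mm) begins 54 mm behind the grasp point. The pads swing forward as they close: fully open they stand 13 mm farther back than shut.
Start: joints at [1.074, 0.313, 0.046, 1.304, 0, 1.431], TCP at [0.201, 0.539, 0.248] pointing down, gripper open.
Joint ranges: [-2.76, 2.76], [-0.86, 1.69], [-1.03, 1.26], [-2.2, 2.34], [-1.47, 1.5], [-3.14, 3.14]. Speed limits (rad/s): [2.57, 2.57, 3.14, 3.14, 3.14, 3.14].

### API

Orientations are given as a unit quaternion [x, y, z, w].
In Python, from cell import arm gives the robot as it stands.
- The arm moves only by the tool carry_out, never from a script. Its argument "increments" is a list of rows, each a list of 5 numbers: the shift along the tool's x, y, z each as a share of 0.03 m, from -1 to 1, then the turn about the tool's z as a share of 6 degrees, from -1 to 1, then the opening, from -1 (shut) to 1 (fully open). In form: [[tx, ty, tz, turn, jaw], ...]. A call has 1 to 20 rows; each row shifts and turns the commanded pose from where the row before left it, along the tool's axes as they then stand; what a row does not reach is not made up. A row lasts 1/12 s, in which the tool goes at most 41.7 mm and 7.16 degrees, less where a joint would pass 70% of its speed; a pose out of reach is approached as far as the arm can. A call with a number of a shift or a turn outside -1 to 1 is refused whole. A call with a gripper value outside its range is refused whole. The fingers move at their own pace and stop on an object; "grip_force" is the grip in N (left out, the last holds). Time passes only in rows, so rows that do not move let the fingers close. It gives the time, the measured TCP pose, the force, the opening and the grip force at its end, in the units of the state.
- arm.get_obs(): the state, without advancing time (a new reading comes with each control period).
- arm.snapshot(name): name is "scene" or "side" or "wrist"; returns a dict with "img" (384x512x3 uint8, red, green, blue), "intrinsics" (3x3 intrinsics, pixels), "k1" (the pictures are not rectified: a ray, as slopes to the right and down, at radius r is drawn at 1 + k1 r^2 times it, then the intrinsics apply), "T" (4x4, takes a point from camera to world coordinates). Camera axes: x right, y down, z forward; pixel columns grow to the right and rows downward; lengths in m; the calibration is good to about 2 mm. A picture is of the moment at which its call begins. There is no depth.
- arm.hand_in(): hands the job in; it is judged then, once.
The state is a dict: "time_s": time; "qpos": joint angles; "dq": joint speeds; "tau": joint torques, N m; "eef_pos": TCP position; "eef_rot": TCP orientation; "ft_force": force on the tool from outside, world axes, zero at the start; "ft_torque": the same for the moment, N m; "width": finger opening in m; "gripper_force": force on a finger pad.
Only numpy, scipy, OpenCV 4.12 (cv2) and the standard library are available. Lean on these libraries where they do the work, as an engineer would, in place of code of your own. Each camera call takes 0.05 s, during which the arm holds its last target. There are 200 camera calls.

### The job

The small octagonal specimen frame stands on its edge on the examination board: without ever lifting it off the board, tip it over onto its white back so that the window looks up, and slide it into the round recess until it lies flat and fully home. Then swing the brass keeper arm over it as far as the arm goes, and after that squeeze the scanner's orange trigger all the way in, hold it for about half a second and let it go. Leave the jar, the weight and the brush where they are.

Things in the scene. Friction and masses are not known exactly. Their poses are not given: they have to be found in the camera images.
- frame: the specimen frame, loose, 0.13 kg: octagonal slab 80 mm across flats (86.6 across corners), 16 mm thick, at first standing upright on a 33 mm edge on the board, at any heading. Origin at its centre. x points out of the window face (tan window with dark pattern, brass ring; wood, 10 mm of the thickness); -x is the plain white back (6 mm white layer). z is up at first.
- board: the fixed linen-coloured examination board, 270 mm (x) by 430 mm (y), 14 mm thick, lying on the bench; origin at the centre of its underside, so its top is 14 mm above the origin. z up.
- recess (a point): centre of the floor of the round recess in the board: 95 mm in diameter, 9 mm deep (the rim is 9 mm above this point), dark teal floor. A frame lying home in it has its centre 8 mm above this point and stands 7 mm proud of the board. Axes as the board's.
- keeper_pivot (a point): on the board's top surface under the keeper's vertical hinge axis, 75 mm from the recess centre; a steel post of 10 mm radius, 23 mm high with the hub.
- keeper (a joint): angle of the brass keeper arm about its vertical hinge: 0 = closed, over the recess, at its stop; grows as the arm swings open, clockwise seen from above, to at most 1.75; starts at about 1.0 to 1.6. Light friction; it stays where it is left. The arm is 16 mm wide, its underside 11 mm and its top 19 mm above the board.
- keeper_pin (a point): centre of the top of the red upright pin near the end of the keeper arm, 46 mm from the hinge axis; the pin is 12 mm in diameter, and rises 26 mm above the arm, its top 45 mm above the board.
- scanner: fixed pistol-grip scanner, grey and blue, on its side in a cradle; origin under the middle of the grip, at bench height. Its nose points along -y, to the recess. Black grip: x -59 to +51 mm, y -17 to +17 mm, 28 to 60 mm above the bench. Barrel: x 48 to 108 mm, y -104 to +56 mm, up to 73 mm high. Cradle plate 8 mm high below.
- squeeze (a point): where to squeeze: midway between the outer face of the released trigger (at -y) and the back of the grip (at +y), which are about 54 mm apart; 44 mm above the bench. Axes as the scanner's: squeeze along y.
- trigger_pad (a point): on the outer face of the orange trigger, 42 mm from its hinge: the spot where a finger presses. The trigger is a bar 60 mm long, 9 mm thick, 24 mm high (32 to 56 mm above the bench), lying on the -y side of the grip.
- trigger (a joint): angle of the sprung trigger: 0 = released, 0.26 = squeezed all the way in (about 10 mm at the pad, about 7 N); it springs back by itself.
- jar: amber glass jar, 48 mm in diameter, 70 mm high, a bystander; origin at the centre of its underside.
- weight: round steel hold-down weight, 48 mm in diameter, 40 mm high, a bystander; origin at the centre of its underside.
- brush: wooden brush, 190 mm long, lying along its x axis, a bystander; origin under its middle.
Mind the look-alikes: they are no part of the job. Of the things like the scanner, leave any that is red; of the rest the smaller one is meant.

How it is judged:
On the way, in this order (a step that is already met when the one before it is completed fails the run):
1. the frame lies flat and fully home in the recess, window up (horizontal distance between frame and recess below 0.008 m and z of frame in the frame of recess below 0.0105 m and angle between frame's own x axis and vertical below 0.07 rad), for 0.2 s.
2. the keeper arm is swung over the frame to its stop, the frame still home (all of step 1 and value of joint keeper below 0.12 rad), for 0.1 s.
3. the trigger is squeezed in, with the frame home and kept (all of step 1 and value of joint keeper below 0.15 rad and value of joint trigger above 0.21 rad), for 0.2 s.
At the end, for the whole second after the job is handed in: The frame rests in the recess window up (tilt under 0.07 rad), its centre within 8 mm of the recess centre and less than 10.5 mm above its floor (8 mm when home); the keeper is closed over it (under 0.15 rad), the trigger has sprung back (under 0.05 rad) (all of step 1 and value of joint keeper below 0.15 rad and value of joint trigger below 0.05 rad and linear speed of frame below 0.02 m/s); the robot touches nothing.
It fails at once if the frame is lifted off the board (centre more than 56 mm above the board's top, or more than 30 mm while lying window up) (z of frame in the frame of board above 0.07 m or (angle between frame's own x axis and vertical below 0.3 rad and z of frame in the frame of board above 0.044 m)).
It fails at once if the jar, the weight or the brush is moved by more than 30 mm (distance of any of jar, weight, brush from where it was at the start of the episode above 0.03 m).
It also fails if it takes over 72 s, if anything falls off the work surface, if the arm or the gripper's body presses on something with over 40 N, if the wrist force passes 120 N, or if a joint passes its speed limit or range.

## Working session

There is one attempt and no reset: what is moved stays moved. The work goes in short steps, Python scripts to look and compute and a tool call to move; the robot and the scene stay as the last step left them, time stands still between calls to the robot, and variables do not carry over. Pictures are saved under pics/ and viewed, at most 10 in all, crops included, and the job is handed in when it is done.

Besides the shell and the picture viewer there is one more tool, called as a command line: name --pt "numbers of a row" for each row, then --argument value for the rest. carry_out: Moves the arm, as the interface text tells. Shift numbers are shares of 0.03 m and turn numbers shares of 6 degrees, none past 1 either way. Its arguments: {"type":"object","properties":{"increments":{"type":"array","items":{"type":"array","items":{"type":"number","minimum":-1,"maximum":1}}},"grip_force":{"type":"number"}},"required":["increments"]}

```bash
mkdir -p pics; ls; python3 - <<'E'
from cell import arm
import cv2,numpy as np
for n in ("scene","side"):
    s=arm.snapshot(n); cv2.imwrite(f"pics/{n}0.png",cv2.resize(s["img"][:,:,::-1],(800,600),interpolation=cv2.INTER_CUBIC))
    np.savez(f"{n}0.npz",**s)
    print(n,s["intrinsics"].tolist(),s["k1"],np.round(s["T"],3).tolist())
o=arm.get_obs();print(o["time_s"],o["eef_pos"],o["eef_rot"],o["width"])
E
```

```text
pics
scene [[365.91795490040806, 0.0, 258.31340920703923], [0.0, 365.91795490040806, 197.40506918854436], [0.0, 0.0, 1.0]] 0.008377849516020074 [[-0.312, 0.778, -0.545, 1.08], [0.95, 0.26, -0.173, 0.301], [0.006, -0.571, -0.821, 0.988], [0.0, 0.0, 0.0, 1.0]]
side [[467.13714292328655, 0.0, 255.26983475240593], [0.0, 467.13714292328655, 192.62310051082915], [0.0, 0.0, 1.0]] -0.11432880943097629 [[0.903, -0.336, 0.267, 0.071], [-0.428, -0.687, 0.587, -0.746], [-0.014, -0.644, -0.765, 1.162], [0.0, 0.0, 0.0, 1.0]]
0.1 [0.2006318  0.53840142 0.24751221] [ 1.77449704e-01  9.84129535e-01 -7.73773135e-04 -2.48667138e-04] 0.08553474908623983
```

View pics/scene0.png

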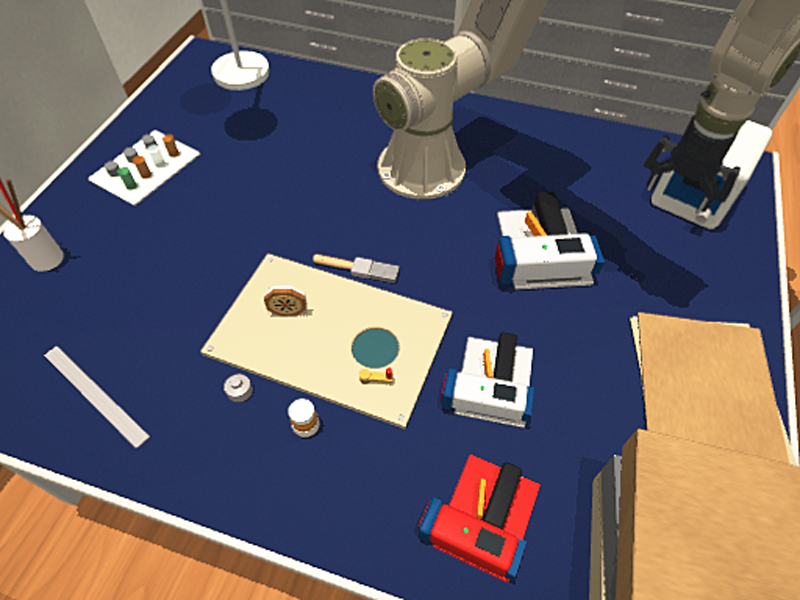

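View pics/side0.png

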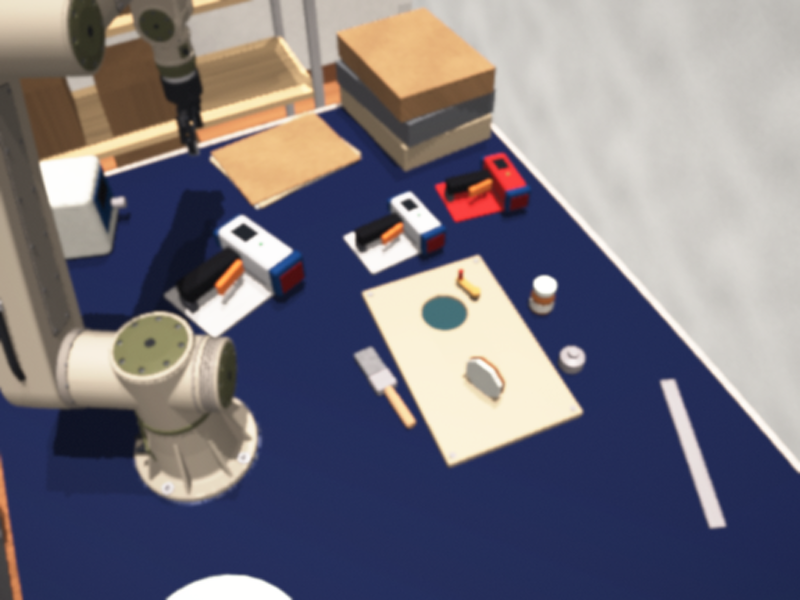

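The scene picture shows the frame at (285,301) with its window towards the camera, the recess at (375,347), the keeper hub at (364,376) and the red pin at (389,372). The wanted small white scanner is at about (490,375). The side picture shows the same layout, with the frame's back at (485,378). Next I'll enlarge crops.

```bash
cat > h.py <<'E'
import numpy as np,cv2
def ray(s,u,v):
    K=s["intrinsics"];k=float(s["k1"])
    p=cv2.undistortPoints(np.array([[[u,v]]],float),K,np.array([k,0,0,0,0.]))[0,0]
    T=s["T"]; return T[:3,3],T[:3,:3]@np.array([p[0],p[1],1.])
def onz(s,u,v,z):
    o,d=ray(s,u,v); return o+d*(z-o[2])/d[2]
def proj(s,P):
    T=s["T"];q=(np.asarray(P)-T[:3,3])@T[:3,:3]
    x=q[:2]/q[2];x=x*(1+float(s["k1"])*(x@x));K=s["intrinsics"];return x[0]*K[0,0]+K[0,2],x[1]*K[1,1]+K[1,2]
def crop(s,x0,y0,w,h,f,name):
    im=s["img"][y0:y0+h,x0:x0+w,::-1]
    im=cv2.resize(im,(int(w*f),int(h*f)),interpolation=cv2.INTER_CUBIC)
    for i in range(0,w,20): cv2.putText(im,str(x0+i),(int(i*f),8),0,.3,(0,0,255),1); cv2.line(im,(int(i*f),0),(int(i*f),4),(0,0,255),1)
    for i in range(0,h,20): cv2.putText(im,str(y0+i),(0,int(i*f)+4),0,.3,(0,0,255),1)
    cv2.imwrite(name,im)
E
python3 - <<'E'
from h import *
s=np.load("scene0.npz"); crop(s,125,155,225,125,3.55,"pics/c1.png")
s=np.load("side0.npz"); crop(s,215,115,165,185,3.2,"pics/c2.png")
E
```

```text
(no output)
```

View pics/c1.png

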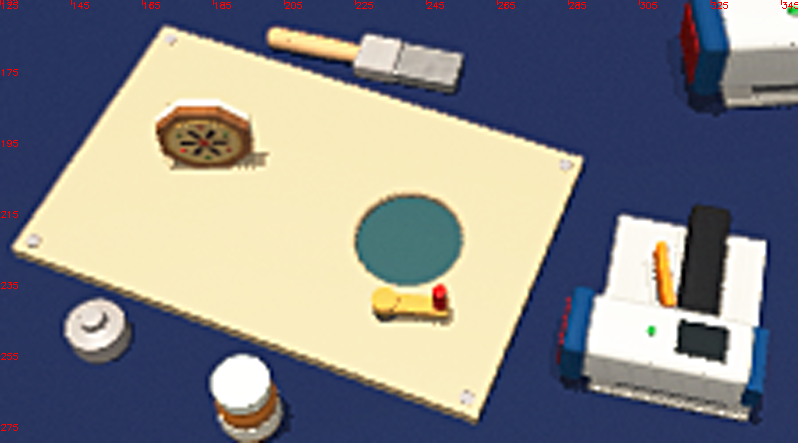

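View pics/c2.png

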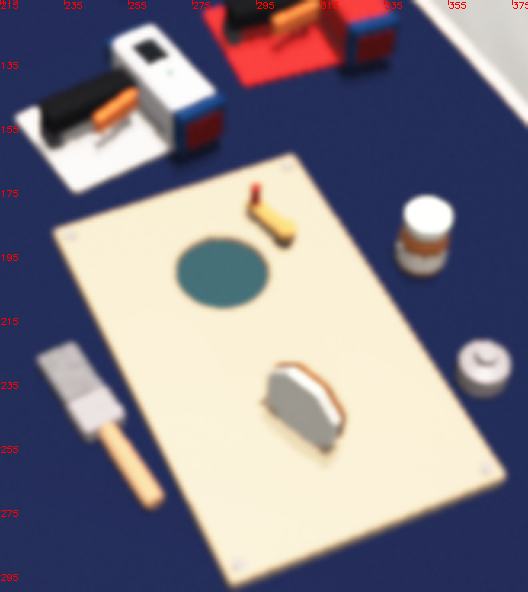

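The enlarged crops show the board corners in scene-crop pixels at (165,27), (583,157), (478,420) and (13,248). The recess centre is at (409,239), the hub at (385,302) and the pin top at (440,290). The frame's window faces the scene camera (+x-ish), with its foot near (205,166).

```bash
python3 - <<'E'
from h import *
s=np.load("scene0.npz"); t=np.load("side0.npz")
A=lambda x,y,z:onz(s,125+x/3.55-.36,155+y/3.55-.36,z)
B=lambda x,y,z:onz(t,215+x/3.2-.34,115+y/3.2-.34,z)
r=lambda v:np.round(v,4)[:2].tolist()
print("corners",[r(A(*p,.014)) for p in [(165,27),(583,157),(478,420),(13,248)]])
print("cornersB",[r(B(*p,.014)) for p in [(232,585),(54,232),(295,153),(506,478)]])
print("recess",r(A(409,239,.014)),r(B(223,272,.014)))
print("hub",r(A(385,302,.037)),r(B(287,236,.037)));print("pin",r(A(440,290,.059)),r(B(256,186,.059)))
print("frame bottom",[r(A(*p,.014)) for p in [(180,166),(235,167)]],[r(B(*p,.014)) for p in [(290,428),(325,450)]])
print("frame top",[r(A(*p,.094)) for p in [(175,101),(232,103)]],[r(B(*p,.094)) for p in [(276,366),(300,364),(338,398)]])
print("grip",[r(A(*p,.06)) for p in [(696,206),(730,210),(683,315),(720,320)]])
print("trig",[r(A(*p,.056)) for p in [(657,243),(665,305)]],[r(B(*p,.056)) for p in [(95,122),(135,93)]])
print("jar",r(A(242,382,.07)),"weight",r(A(97,328,.04)))
print("brush",[r(A(*p,.015)) for p in [(270,35),(460,75)]])
E
```

```text
corners [[0.3891, -0.2383], [0.4086, 0.1903], [0.6814, 0.1788], [0.6573, -0.2524]]
cornersB [[0.3892, -0.2391], [0.4115, 0.1901], [0.6859, 0.1794], [0.6586, -0.2538]]
recess [0.5406, 0.0695] [0.5413, 0.0684]
hub [0.6165, 0.0767] [0.6103, 0.0651]
pin [0.6029, 0.1203] [0.6041, 0.1204]
frame bottom [[0.5337, -0.1531], [0.519, -0.1055]] [[0.5109, -0.1216], [0.5278, -0.1563]]
frame top [[0.5185, -0.1493], [0.505, -0.102]] [[0.5009, -0.1031], [0.5208, -0.1104], [0.5325, -0.1564]]
grip [[0.4587, 0.2997], [0.4535, 0.3279], [0.5634, 0.3125], [0.5584, 0.3416]]
trig [[0.5022, 0.2769], [0.5569, 0.2967]] [[0.4981, 0.2763], [0.5543, 0.2972]]
jar [0.7318, 0.0049] weight [0.7137, -0.1355]
brush [[0.3667, -0.1368], [0.3549, 0.054]]
```

carry_out --pt "0 0 0 -1 1" --pt "0 0 0 -1 1" --pt "0 0 0 -1 1" --pt "0 0 0 -1 1" --pt "0 0 0 -1 1" --pt "0 0 0 -1 1" --pt "-0.22 -0.975 0 0 1" --pt "-0.22 -0.975 0 0 1" --pt "-0.22 -0.975 0 0 1" --pt "-0.22 -0.975 0 0 1" --pt "-0.22 -0.975 0 0 1" --pt "-0.22 -0.975 0 0 1" --pt "-0.22 -0.975 0 0 1" --pt "-0.22 -0.975 0 0 1" --pt "-0.22 -0.975 0 0 1" --pt "-0.22 -0.975 0 0 1" --pt "-0.22 -0.975 0 0 1" --pt "-0.22 -0.975 0 0 1"

```text
time_s: 1.6
eef_pos: [0.3714, 0.2205, 0.2481]
eef_rot: [-0.135, 0.991, 0.0, -0.0]
ft_force: [0.7, 0.3, -0.5]
width: 0.0853
gripper_force: 0.0
```

carry_out --pt "-0.22 -0.975 0 0 1" --pt "-0.22 -0.975 0 0 1" --pt "-0.22 -0.975 0 0 1" --pt "-0.22 -0.975 0 0 1" --pt "-0.22 -0.975 0 0 1" --pt "-0.22 -0.975 0 0 1" --pt "-0.22 -0.975 0 0 1" --pt "-0.22 -0.975 0 0 1" --pt "-0.22 -0.975 0 0 1" --pt "-0.22 -0.975 0 0 1" --pt "0 0 0 0 1"

```text
time_s: 2.52
eef_pos: [0.5156, -0.0464, 0.2475]
eef_rot: [-0.133, 0.991, -0.001, 0.0]
ft_force: [-0.4, 0.0, -1.2]
width: 0.0858
gripper_force: 0.0
```

```bash
python3 - <<'E'
from cell import arm
from h import *
s=arm.snapshot("wrist"); np.savez("w1.npz",**s)
cv2.imwrite("pics/w1.png",cv2.resize(s["img"][:,:,::-1],(800,600),interpolation=cv2.INTER_CUBIC))
o=arm.get_obs();print(o["time_s"],o["eef_pos"],o["eef_rot"],o["qpos"]); print(np.round(s["T"],3))
E
```

```text
2.5667 [ 0.51411621 -0.04434913  0.24744256] [-1.33513591e-01  9.91046907e-01  9.72158978e-05 -3.73136006e-04] [-2.41657185e-01  1.99729044e-01 -1.06041494e-01  1.26579136e+00
 -9.28555665e-05 -5.09484116e-01]
[[-0.265  0.921  0.287  0.442]
 [ 0.964  0.253  0.077 -0.066]
 [-0.002  0.297 -0.955  0.372]
 [ 0.     0.     0.     1.   ]]
```

View pics/w1.png

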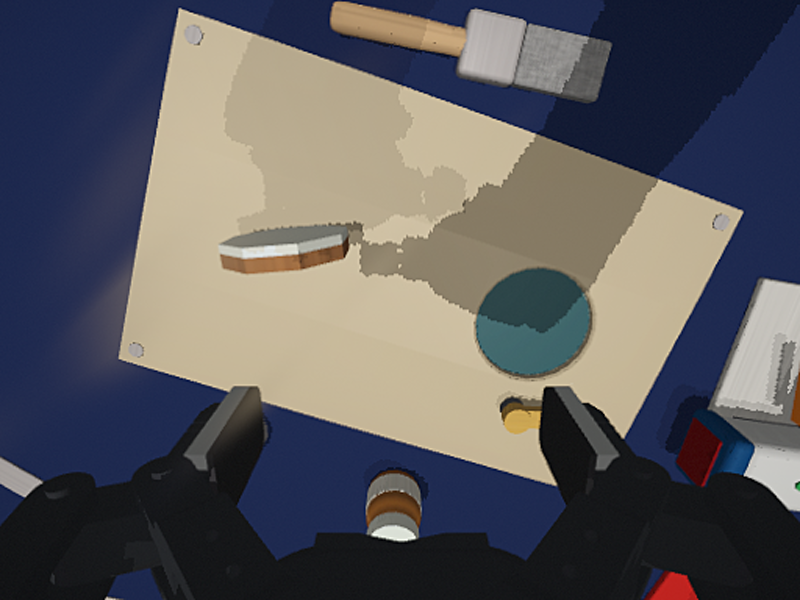

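The wrist picture shows the frame from above. The window-side rim of the wood is at (222,268), (246,274), (302,270), (348,256), the white back rim is behind it, and the recess is centred at (534,322).

```bash
python3 - <<'E'
from h import *
s=np.load("w1.npz")
W=lambda x,y,z:np.round(onz(s,x*.64-.18,y*.64-.18,z),4)[:2].tolist()
print("win top edge",W(246,274,.094),W(302,271,.094),"mid/side",W(222,268,.0706),W(348,256,.0706))
print("recess",W(534,322,.014),"corners",W(180,9,.014),W(743,210,.014),W(120,359,.014))
print("hub",W(521,419,.037))
E
```

```text
win top edge [0.533, -0.138] [0.5223, -0.1058] mid/side [0.5409, -0.1599] [0.5116, -0.0827]
recess [0.5374, 0.0693] corners [0.3902, -0.2345] [0.4113, 0.1917] [0.6585, -0.2479]
hub [0.6113, 0.0791]
```

carry_out --pt "0 0 0 -0.65 -1" --pt "-0.195 -0.853 0 0 -1" --pt "-0.195 -0.853 0 0 -1" --pt "-0.195 -0.853 0 0 -1" --pt "0 0 1 0 -1" --pt "0 0 1 0 -1" --pt "0 0 1 0 -1" --pt "0 0 1 0 -1" --pt "0 0 0 0 -1" --pt "0 0 0 0 -1" --pt "0 0 1 0 -1" --pt "0 0 0 0 -1"

```text
time_s: 3.57
eef_pos: [0.5546, -0.1079, 0.0972]
eef_rot: [-0.169, 0.986, 0.001, -0.001]
ft_force: [-0.6, 0.4, -0.8]
width: -0.0002
gripper_force: 0.0
```

```bash
python3 - <<'E'
from cell import arm
from h import *
a=arm.snapshot("scene")
crop(a,125,140,120,110,5,"pics/p1.png")
o=arm.get_obs();print(o["time_s"],o["eef_pos"],o["eef_rot"],o["width"])
E
```

```text
3.6167 [ 0.55469534 -0.10794331  0.09856427] [-1.69284560e-01  9.85566728e-01  5.37737448e-04 -8.20061437e-04] -2.948405932787068e-05
```

View pics/p1.png

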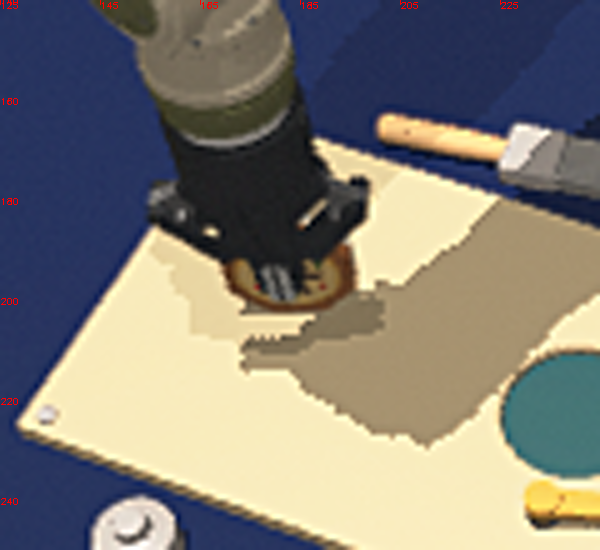

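The picture shows the closed fingertips at (277,290), standing in front of the window face and centred on the frame. Next I push it over backwards.

carry_out --pt "0.2 0 0 0 -1" --pt "0.2 0 0 0 -1" --pt "0.2 0 0 0 -1" --pt "0.12 0 0 0 -1" --pt "0.12 0 0 0 -1" --pt "0.12 0 0 0 -1" --pt "0.12 0 0 0 -1" --pt "0.12 0 0 0 -1" --pt "0.12 0 0 0 -1" --pt "0.12 0 0 0 -1" --pt "0.12 0 0 0 -1" --pt "0.12 0 0 0 -1" --pt "0 0 0 0 -1" --pt "0 0 0 0 -1" --pt "0 0 -1 0 1" --pt "0 0 -1 0 1" --pt "0 0 -1 0 1" --pt "0 0 0 0 1" --pt "0 0 0 0 1"

```text
time_s: 5.2
eef_pos: [0.5095, -0.126, 0.1903]
eef_rot: [-0.169, 0.986, -0.001, 0.002]
ft_force: [-0.1, 0.2, -0.8]
width: 0.0608
gripper_force: 0.0
```

```bash
python3 - <<'E'
from cell import arm
from h import *
a=arm.snapshot("side");s=arm.snapshot("scene");w=arm.snapshot("wrist"); np.savez("w2.npz",**w);np.savez("s2.npz",**s);np.savez("t2.npz",**a)
i=np.hstack([cv2.resize(x["img"][y0:y0+150,x0:x0+200,::-1],(400,300),interpolation=cv2.INTER_CUBIC) for x,x0,y0 in ((s,125,140),(a,200,160))])
j=np.hstack([cv2.resize(w["img"][:,:,::-1],(400,300))]*2)
cv2.imwrite("pics/m2.png",np.vstack([i,j[:, :800]]))
o=arm.get_obs();print(o["time_s"],o["eef_pos"],o["eef_rot"],o["width"])
E
```

```text
5.35 [ 0.50727047 -0.12515285  0.18706558] [-1.69035031e-01  9.85609545e-01  5.75506806e-04 -8.07231311e-04] 0.08091447875109722
```

View pics/m2.png

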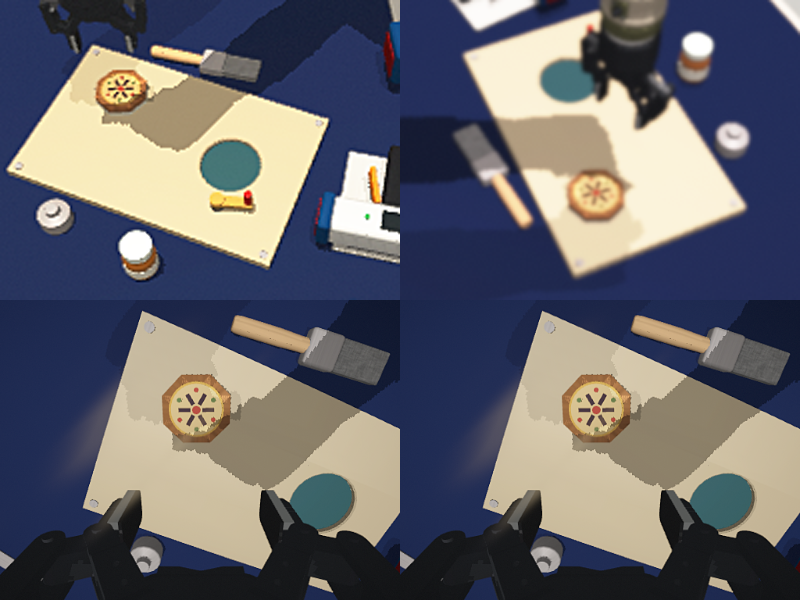

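The frame lies window up at about (196,409) in the half-scale wrist view, with the bystanders untouched. I'll measure its pose by fitting the contour.

```bash
cat > fit.py <<'E'
from h import *
def fit(s,box,zt):
    x0,y0,x1,y1=box
    hsv=cv2.cvtColor(s["img"],cv2.COLOR_RGB2HSV).astype(int)
    m=((hsv[...,1]>105)&((hsv[...,0]<22))).astype(np.uint8)
    k=np.zeros_like(m);k[y0:y1,x0:x1]=m[y0:y1,x0:x1]
    c=max(cv2.findContours(k,cv2.RETR_EXTERNAL,cv2.CHAIN_APPROX_NONE)[0],key=cv2.contourArea)[:,0]
    P=np.array([onz(s,u,v,zt)[:2] for u,v in c])
    r=cv2.minAreaRect((P*1000).astype(np.float32)); return r,P.mean(0),c.min(0),c.max(0)
E
python3 - <<'E'
from fit import *
w=np.load("w2.npz")
print(fit(w,(195,220,310,320),.026))
W=lambda x,y,z:np.round(onz(w,x*1.28,(y-300)*1.28,z),4)[:2].tolist()
print("centre rosette",W(196,409,.03),"recess",W(323,500,.014))
s=np.load("s2.npz");t=np.load("t2.npz")
print(onz(s,125+120/2,140+89/2,.03),onz(t,200+596/2-200,160+194/2,.03))
print(onz(s,125+230/2,140+165/2,.014),onz(t,200+569/2-200,160+80/2,.014))
E
```

```text
Traceback (most recent call last):
  File "fit.py", line 7, in fit
    c=max(cv2.findContours(k,cv2.RETR_EXTERNAL,cv2.CHAIN_APPROX_NONE)[0],key=cv2.contourArea)[:,0]
      ~~~^^^^^^^^^^^^^^^^^^^^^^^^^^^^^^^^^^^^^^^^^^^^^^^^^^^^^^^^^^^^^^^^^^^^^^^^^^^^^^^^^^^^
ValueError: max() iterable argument is empty
```

```bash
python3 - <<'E'
from fit import *
w=np.load("w2.npz")
print(fit(w,(200,85,315,195),.026))
W=lambda x,y,z:np.round(onz(w,x*1.28,(y-300)*1.28,z),4)[:2].tolist()
print("centre rosette",W(196,409,.03),"recess",W(323,500,.014))
print("flat edges",[W(*p,.026) for p in [(163,394),(163,422),(231,395),(231,422)]])
s=np.load("s2.npz");t=np.load("t2.npz")
print(onz(s,125+120/2,140+89/2,.03),onz(t,200+596/2-200,160+194/2,.03))
print(onz(s,125+230/2,140+165/2,.014),onz(t,200+569/2-200,160+80/2,.014))
E
```

```text
(((472.028564453125, -142.84469604492188), (79.52517700195312, 80.68565368652344), 19.50507926940918), array([ 0.47124798, -0.14291208]), array([207,  95], dtype=int32), array([294, 181], dtype=int32))
centre rosette [0.4714, -0.143] recess [0.5335, 0.0679]
flat edges [[0.4683, -0.1851], [0.5, -0.1754], [0.4428, -0.1097], [0.4725, -0.0979]]
[ 0.47208807 -0.14481885  0.03      ] [ 0.47193871 -0.14663751  0.03      ]
[0.54225313 0.0705428  0.014     ] [0.54107091 0.0669576  0.014     ]
```

```bash
python3 - <<'E'
from h import *
from scipy.optimize import brentq
s=np.load("w1.npz")
a=(258,388);b=(545,388)
for a,b in [((258,388),(545,388)),((250,388),(553,388))]:
    f=lambda z:np.linalg.norm(onz(s,a[0]*.64,a[1]*.64,z)-onz(s,b[0]*.64,b[1]*.64,z))-.0855
    z=brentq(f,.1,.33);print(z,onz(s,a[0]*.64,a[1]*.64,z),onz(s,b[0]*.64,b[1]*.64,z))
from cell import arm
o=arm.get_obs();print(o["time_s"],o["eef_pos"],o["eef_rot"],o["width"])
E
```

```text
0.24398644738473138 [ 0.51747034 -0.08950851  0.24398645] [ 0.49475663 -0.00708074  0.24398645]
0.2507745951227785 [ 0.51406038 -0.09044209  0.2507746 ] [ 0.49134665 -0.00801432  0.2507746 ]
5.35 [ 0.50727047 -0.12515285  0.18706558] [-1.69035031e-01  9.85609545e-01  5.75506806e-04 -8.07231311e-04] 0.08091447875109722
```

carry_out --pt "0.265 -0.033 0.5 0 1" --pt "0.265 -0.033 0.7 0 1" --pt "0.265 -0.033 0.9 0 1" --pt "0.265 -0.033 0.9 0 1" --pt "0.265 -0.033 0.9 0 1" --pt "0 0 0.67 0 1" --pt "0 0 0 0 1" --pt "0 0 0 0 1" --pt "0 0 0 0 1"

```text
time_s: 6.1
eef_pos: [0.4724, -0.1434, 0.0515]
eef_rot: [-0.169, 0.986, 0.0, 0.0]
ft_force: [0.3, -0.1, 0.5]
width: 0.0851
gripper_force: 0.0
```

```bash
python3 - <<'E'
from cell import arm
from fit import *
w=arm.snapshot("wrist"); np.savez("w3.npz",**w)
cv2.imwrite("pics/w3.png",cv2.resize(w["img"][:,:,::-1],(800,600),interpolation=cv2.INTER_CUBIC))
o=arm.get_obs();print(o["time_s"],o["eef_pos"],o["eef_rot"],o["width"],w["T"][:3,3])
E
```

```text
6.15 [ 0.47309339 -0.14371035  0.05215106] [-1.69113046e-01  9.85596332e-01 -4.09209870e-04  6.93801355e-04] 0.08569383026461146 [ 0.40036862 -0.16837426  0.17577706]
```

View pics/w3.png

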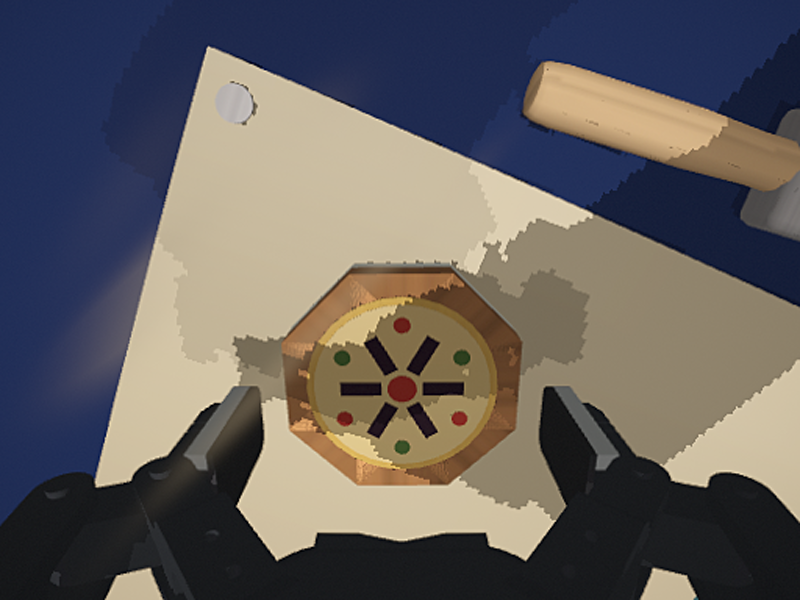

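The wrist picture shows the frame's left and right flats at columns 287 and 520, midway between the fingertips at 262 and 540. It is well centred, so I lower and grip.

carry_out --pt "0 0 0.35 0 1" --pt "0 0 0.35 0 1" --pt "0 0 0.23 0 1" --pt "0 0 0 0 1"

```text
time_s: 6.48
eef_pos: [0.4721, -0.1432, 0.0231]
eef_rot: [-0.169, 0.986, 0.0, -0.0]
ft_force: [0.2, 0.5, -0.1]
width: 0.0853
gripper_force: 0.0
```

carry_out --pt "0 0 0 0 0.75" --pt "0 0 0 0 0.75" --pt "0 0 0 0 0.75" --pt "0 0 0 0 0.75" --grip_force 20

```text
time_s: 6.82
eef_pos: [0.4725, -0.1436, 0.0238]
eef_rot: [-0.169, 0.986, -0.0, 0.0]
ft_force: [0.1, 0.1, 0.6]
width: 0.0789
gripper_force: 25.6
```

carry_out --pt "-0.375 0.494 0 0 0.75" --pt "-0.375 0.494 0 0 0.75" --pt "-0.375 0.494 0 0 0.75" --pt "-0.375 0.494 0 0 0.75" --pt "-0.375 0.494 0 0 0.75" --pt "-0.375 0.494 0 0 0.75" --pt "-0.375 0.494 0 0 0.75" --pt "-0.375 0.494 0 0 0.75" --pt "-0.375 0.494 0 0 0.75" --pt "-0.375 0.494 0 0 0.75" --pt "-0.375 0.494 0 0 0.75" --pt "-0.375 0.494 0 0 0.75" --pt "0 0 0 0 0.75" --pt "0 0 0 0 0.75" --pt "0 0 0 0 0.75"

```text
time_s: 8.07
eef_pos: [0.5398, 0.069, 0.0232]
eef_rot: [-0.169, 0.986, -0.0, -0.0]
ft_force: [-0.3, -0.9, -1.5]
width: 0.0795
gripper_force: 25.3
```

```bash
python3 - <<'E'
from cell import arm
from fit import *
w=arm.snapshot("wrist"); np.savez("w4.npz",**w)
o=arm.get_obs();print(o["time_s"],o["eef_pos"],o["eef_rot"],o["width"],o["ft_force"])
def teal(s):
    h=cv2.cvtColor(s["img"],cv2.COLOR_RGB2HSV).astype(int)
    return ((h[...,0]>82)&(h[...,0]<98)&(h[...,1]>70)&(h[...,2]>35)).astype(np.uint8)
m=teal(w);print("teal px",m.sum(),[ (x.tolist()) for x in cv2.findNonZero(m).reshape(-1,2)[::max(1,m.sum()//8)]] if m.sum() else 0)
for f in ("scene0","side0"):
    s=np.load(f+".npz");c=max(cv2.findContours(teal(s),0,1)[0],key=cv2.contourArea)
    P=np.array([onz(s,u,v,.014)[:2]*1000 for u,v in c[:,0]],np.float32);print(f,cv2.fitEllipse(P),cv2.contourArea(c))
E
```

```text
8.1167 [0.53970983 0.0687362  0.02319432] [-1.68733028e-01  9.85661738e-01 -3.95371690e-05 -3.20547830e-04] 0.07959747014159585 [ 0.44249618 -0.06768952 -0.62850211]
teal px 1675 [[258, 170], [276, 176], [269, 180], [312, 187], [201, 194], [318, 200], [323, 207], [336, 215], [348, 238]]
scene0 ((541.8553466796875, 69.9039306640625), (83.76370239257812, 87.40663146972656), 38.75448989868164) 514.5
side0 ((539.1494750976562, 67.67447662353516), (73.96753692626953, 80.12808227539062), 61.11653137207031) 357.5
```

carry_out --pt "0 0 0 0 1" --pt "0 0 0 0 1" --pt "0 0 0 0 1" --pt "0 0 0 0 1"

```text
time_s: 8.45
eef_pos: [0.5402, 0.0688, 0.0235]
eef_rot: [-0.169, 0.986, 0.0, 0.0]
ft_force: [0.3, -0.4, 0.8]
width: 0.0853
gripper_force: 0.0
```

```bash
python3 - <<'E'
from cell import arm
from fit import *
w=arm.snapshot("wrist"); np.savez("w5.npz",**w)
o=arm.get_obs();print(o["time_s"],o["eef_pos"],o["width"],o["ft_force"])
a=np.load("w4.npz")
for s in (a,w):
    for zt in (.026,.017):
        try: print(zt,fit(s,(170,150,350,330),zt))
        except Exception as e: print(e)
cv2.imwrite("pics/w5.png",np.hstack([cv2.resize(x["img"][140:340,160:360,::-1],(400,400),interpolation=cv2.INTER_CUBIC) for x in (a,w)]))
E
```

```text
8.5 [0.54024692 0.06888767 0.02343893] 0.08507164239821628 [0.00185898 0.73550914 0.92295941]
0.026 (((534.5401611328125, 67.824951171875), (72.36199188232422, 81.24192810058594), 19.518856048583984), array([0.53674055, 0.06879318]), array([170, 186], dtype=int32), array([349, 329], dtype=int32))
0.017 (((539.4830322265625, 69.5791244506836), (77.72190856933594, 87.25953674316406), 19.518827438354492), array([0.5418463 , 0.07061906]), array([170, 186], dtype=int32), array([349, 329], dtype=int32))
0.026 (((533.7506103515625, 67.0311508178711), (75.52474212646484, 76.1927490234375), 19.692474365234375), array([0.5338146 , 0.06712344]), array([170, 179], dtype=int32), array([343, 329], dtype=int32))
0.017 (((538.6055297851562, 68.73880767822266), (81.11065673828125, 81.82807159423828), 19.692462921142578), array([0.53867422, 0.06883792]), array([170, 179], dtype=int32), array([343, 329], dtype=int32))
```

View pics/w5.png

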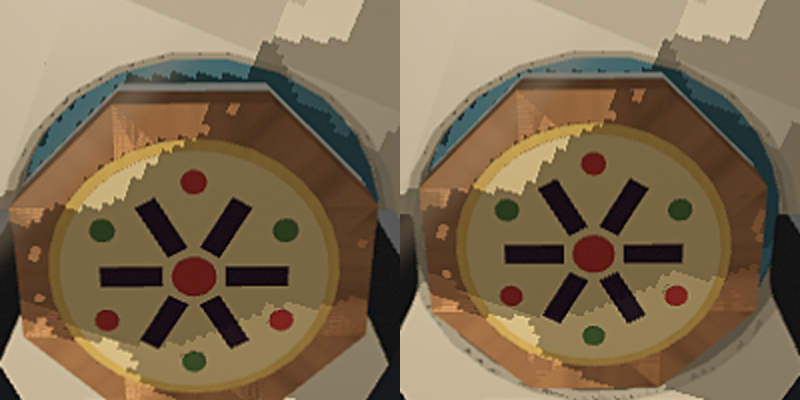

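In the right-hand crop the frame has dropped inside the recess rim and is centred (fit 81 mm at z 17 mm, so its top is at about 21 mm). It is home. Next I lift the hand, turn it and go to the keeper pin.

carry_out --pt "0 0 -0.5 0 1" --pt "0 0 -0.84 0 1" --pt "0 0 -1 0 1" --pt "0 0 -1 1 1" --pt "0 0 0 1 -0.3" --pt "0 0 0 1 -0.3" --pt "0 0 0 1 -0.3" --pt "0 0 0 1 -0.3" --pt "0 0 0 1 -0.3" --pt "0 0 0 1 -0.3" --pt "0 0 0 1 -0.3" --pt "0 0 0 1 -0.3" --pt "0 0 0 1 -0.3" --pt "0 0 0 1 -0.3" --pt "0 0 0 1 -0.3" --pt "0 0 0 1 -0.3" --pt "0 0 0 1 -0.3" --pt "0 0 0 1 -0.3" --pt "0 0 0 0.9 -0.3"

```text
time_s: 10.08
eef_pos: [0.5401, 0.0691, 0.1235]
eef_rot: [0.617, 0.787, 0.0, 0.0]
ft_force: [-0.3, -0.6, -0.8]
width: 0.03
gripper_force: 0.0
```

carry_out --pt "0.385 0.82 0 0 -0.3" --pt "0.385 0.82 0 0 -0.3" --pt "0.385 0.82 0 0 -0.3" --pt "0 0 0 0 -0.3" --pt "0 0 0 0 -0.3" --pt "0 0 0 0 -0.3"

```text
time_s: 10.58
eef_pos: [0.6026, 0.1206, 0.1231]
eef_rot: [0.615, 0.788, -0.001, -0.0]
ft_force: [-0.4, 0.6, -0.1]
width: 0.0299
gripper_force: 0.0
```

```bash
python3 - <<'E'
from cell import arm
from fit import *
w=arm.snapshot("wrist"); np.savez("w6.npz",**w)
o=arm.get_obs();print(o["time_s"],o["eef_pos"],o["eef_rot"],o["width"],o["qpos"])
h=cv2.cvtColor(w["img"],cv2.COLOR_RGB2HSV).astype(int)
m=(((h[...,0]<6)|(h[...,0]>174))&(h[...,1]>150)&(h[...,2]>60)).astype(np.uint8)
n,l,st,c=cv2.connectedComponentsWithStats(m)
for i in range(1,n):
    if st[i,4]>15: print(st[i],c[i],onz(w,*c[i],.059)[:2],onz(w,*c[i],.021)[:2])
E
```

```text
10.6333 [0.60234013 0.12036068 0.12316585] [ 6.15367412e-01  7.88240080e-01 -5.26906276e-04 -4.96846361e-04] 0.03000152000444529 [ 6.66698850e-02  4.50533474e-01 -6.39227420e-02  1.05778328e+00
 -1.23300326e-04  1.39237438e+00]
[475   0  37  18 350] [498.99142857   5.72571429] [0.70212933 0.27670052] [0.72603467 0.29330557]
[262  40  77  23 852] [297.63732394  51.4471831 ] [0.59973916 0.22483089] [0.60298203 0.23096858]
[253 197  17  26 374] [261.17914439 209.74331551] [0.60339249 0.12710766] [0.6073726  0.11352466]
[175 214   6   6  26] [177.34615385 216.34615385] [0.55069846 0.10898776] [0.54404485 0.09174815]
[163 236   9   9  41] [166.04878049 238.82926829] [0.54596049 0.09086837] [0.53835074 0.06997223]
[138 240   5   6  22] [140.13636364 242.54545455] [0.52909792 0.08366058] [0.51808528 0.0613099 ]
[183 258   6   6  23] [185.73913043 260.69565217] [0.56190622 0.07766811] [0.55751435 0.05410814]
```

carry_out --pt "0 0.05 0.7 0 -0.3" --pt "0 0 0.7 0 -0.3" --pt "0 0 0.5 0 -0.3" --pt "0 0 0.36 0 -0.3" --pt "0 0 0 0 -0.3"

```text
time_s: 11.05
eef_pos: [0.6023, 0.1204, 0.0533]
eef_rot: [0.616, 0.788, -0.002, -0.002]
ft_force: [-0.2, -0.2, -0.1]
width: 0.0299
gripper_force: 0.0
```

```bash
python3 - <<'E'
import numpy as np
H=np.array([.615,.0755]); 
from cell import arm
o=arm.get_obs();p=o["eef_pos"];q=o["eef_rot"];print(o["time_s"],p,o["ft_force"],o["width"])
# arc: 16 steps to theta_end (lead), turning 5deg each, axes as they stand before the row
th0=np.arctan2(*(np.array([.604,.1205])-H)[::-1]);print(np.degrees(th0))
hy=np.arctan2(q[1]**2-q[0]**2,2*q[0]*q[1]);P=p[:2].copy();print("tool y heading",np.degrees(hy))
n=18;end=np.radians(185+9)   # 7 mm lead for jaw play
for i in range(1,n+1):
    th=th0+(end-th0)*i/n;T=H+.046*np.array([np.cos(th),np.sin(th)]);d=T-P
    x=np.array([-np.sin(hy),np.cos(hy)]);y=np.array([np.cos(hy),np.sin(hy)])
    print(i,np.round([d@x/.03,d@y/.03],3)); P=T;hy+=(end-th0)/n
print(np.degrees((end-th0)/n)/6,P)
E
```

```text
11.05 [0.60225818 0.12041436 0.05332086] [-0.23472425 -0.23327211 -0.09282725] 0.029869521491981132
103.73626830562259
tool y heading 14.009051341350746
1 [-0.027 -0.077]
2 [-0.005 -0.134]
3 [-0.005 -0.134]
4 [-0.005 -0.134]
5 [-0.005 -0.134]
6 [-0.005 -0.134]
7 [-0.005 -0.134]
8 [-0.005 -0.134]
9 [-0.005 -0.134]
10 [-0.005 -0.134]
11 [-0.005 -0.134]
12 [-0.005 -0.134]
13 [-0.005 -0.134]
14 [-0.005 -0.134]
15 [-0.005 -0.134]
16 [-0.005 -0.134]
17 [-0.005 -0.134]
18 [-0.005 -0.134]
0.8357752934664574 [0.5703664  0.06437159]
```

carry_out --pt "-0.027 -0.077 0 -0.836 -0.3" --pt "-0.005 -0.134 0 -0.836 -0.3" --pt "-0.005 -0.134 0 -0.836 -0.3" --pt "-0.005 -0.134 0 -0.836 -0.3" --pt "-0.005 -0.134 0 -0.836 -0.3" --pt "-0.005 -0.134 0 -0.836 -0.3" --pt "-0.005 -0.134 0 -0.836 -0.3" --pt "-0.005 -0.134 0 -0.836 -0.3" --pt "-0.005 -0.134 0 -0.836 -0.3" --pt "-0.005 -0.134 0 -0.836 -0.3" --pt "-0.005 -0.134 0 -0.836 -0.3" --pt "-0.005 -0.134 0 -0.836 -0.3" --pt "-0.005 -0.134 0 -0.836 -0.3" --pt "-0.005 -0.134 0 -0.836 -0.3" --pt "-0.005 -0.134 0 -0.836 -0.3" --pt "-0.005 -0.134 0 -0.836 -0.3"

```text
time_s: 12.38
eef_pos: [0.5716, 0.0732, 0.0569]
eef_rot: [-0.04, 0.999, 0.0, 0.001]
ft_force: [-1.2, 1.2, -0.2]
width: 0.0296
gripper_force: 0.8
```

carry_out --pt "-0.005 -0.134 0 -0.5 -0.3" --pt "-0.005 -0.134 0 0 -0.3"

```text
time_s: 12.55
eef_pos: [0.5719, 0.0692, 0.0569]
eef_rot: [-0.066, 0.998, 0.005, 0.0]
ft_force: [-2.8, 24.0, 3.0]
width: 0.0296
gripper_force: 12.3
```

carry_out --pt "0 -0.07 0 0 -0.3" --pt "0 0 0 0 -0.3"

```text
time_s: 12.72
eef_pos: [0.5719, 0.0692, 0.0568]
eef_rot: [-0.066, 0.998, 0.007, 0.0]
ft_force: [-2.2, 22.4, 1.8]
width: 0.0299
gripper_force: 11.2
```

carry_out --pt "0 -0.05 0 0 -0.3" --pt "0 0 0 0 -0.3"

```text
time_s: 12.88
eef_pos: [0.5719, 0.069, 0.0568]
eef_rot: [-0.066, 0.998, 0.008, 0.0]
ft_force: [-3.0, 26.1, 1.5]
width: 0.0305
gripper_force: 13.0
```

carry_out --pt "0 0.3 0 0 -0.3" --pt "0 0.06 0 0 -0.3" --pt "0 0 -1 0 -0.3" --pt "0 0 -1 0 -0.3" --pt "0 0 -1 0 -0.3" --pt "0 0.8 -0.6 0 -0.3" --pt "0 1 0 0 -0.3" --pt "0 1 0 0 -0.3" --pt "0 1 0 0 -0.3" --pt "0 1 0 0 1" --pt "0 1 0 0 1" --pt "0 0 0 0 1" --pt "0 0 0 0 1" --pt "0 0 0 0 1" --pt "0 0 0 0 1" --pt "0 0 0 0 1"

```text
time_s: 14.22
eef_pos: [0.55, 0.2435, 0.1639]
eef_rot: [-0.063, 0.998, -0.0, 0.0]
ft_force: [0.1, 1.0, 0.1]
width: 0.0856
gripper_force: 0.0
```

```bash
python3 - <<'E'
from cell import arm
from fit import *
o=arm.get_obs();print(o["time_s"],o["eef_pos"],o["eef_rot"],o["width"],o["qpos"])
L=[]
for n in ("scene","side","wrist"):
    s=arm.snapshot(n);np.savez(n+"7.npz",**s)
    h=cv2.cvtColor(s["img"],cv2.COLOR_RGB2HSV).astype(int)
    m=(((h[...,0]<6)|(h[...,0]>174))&(h[...,1]>150)&(h[...,2]>60)).astype(np.uint8)
    k,l,st,c=cv2.connectedComponentsWithStats(m)
    print(n)
    for i in range(1,k):
        q=onz(s,*c[i],.046)[:2]
        if 8<st[i,4] and np.hypot(*(q-[.56,.07]))<.06: print(st[i],q)
s,t,w=[np.load(n+"7.npz") for n in ("scene","side","wrist")]
u,v=map(int,proj(s,[.56,.07,.03]));a,b=map(int,proj(t,[.56,.07,.03]))
i=np.hstack([cv2.resize(x["img"][y-25:y+25,p-33:p+34,::-1],(400,298),interpolation=cv2.INTER_CUBIC) for x,p,y in ((s,u,v),(t,a,b))])
j=cv2.resize(w["img"][:,:,::-1],(400,300),interpolation=cv2.INTER_AREA)
x=s["img"][185:280,275:345,::-1]
j=np.hstack([j,cv2.resize(x,(400,300),interpolation=cv2.INTER_CUBIC)])
cv2.imwrite("pics/f7.png",np.vstack([i,j]));print(u,v,a,b)
E
```

```text
14.2167 [0.55003871 0.24349929 0.16394228] [-6.27926572e-02  9.98026578e-01 -1.13297817e-04  1.34220958e-04] 0.08563229681942715 [ 2.83505178e-01  3.99448972e-01 -3.83219386e-02  1.13281308e+00
 -2.79858656e-04  1.57837157e-01]
scene
[237 219   4   9  26] [0.56369307 0.07530437]
side
wrist
[ 51 124   5   5  12] [0.5139349  0.07766566]
[ 59 147  10  10  64] [0.53373004 0.08498475]
[ 86 157   5   5  19] [0.53730855 0.10500329]
[ 46 166   5   5  12] [0.54925426 0.07135298]
[ 46 190  12  13 103] [0.57312295 0.07220738]
237 224 289 194
```

View pics/f7.png

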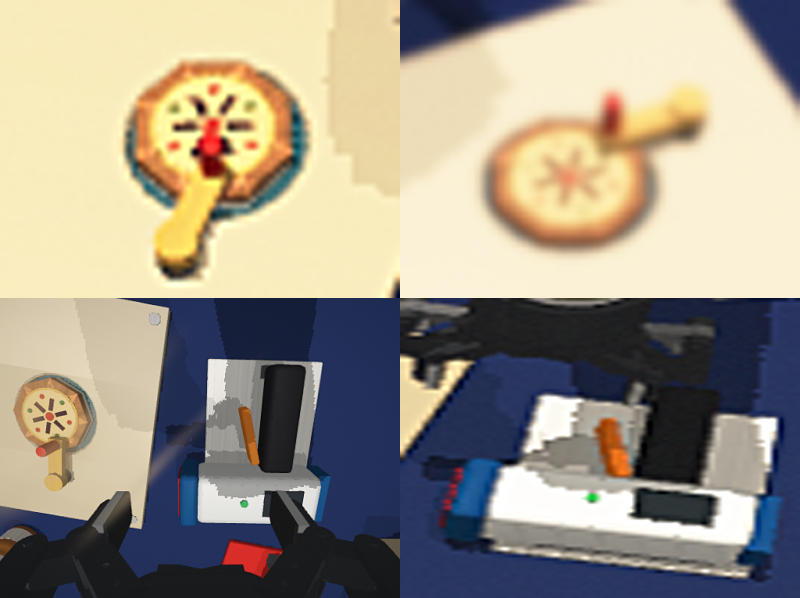

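The last picture shows the frame home with the keeper arm over it. In the lower-left wrist panel the hub is at (52,483), the pin top at (40,452) and the rosette at (50,415). The scanner's grip spans (263..306, 365..470), and the trigger runs from (244,406) to (254,464).

```bash
python3 - <<'E'
from fit import *
w,s,t=[np.load(n+"7.npz") for n in ("wrist","scene","side")]
W=lambda x,y,z:onz(w,x*1.28,(y-298)*1.28,z)[:2]
hub=W(52,483,.037);ros=W(50,415,.021);pt=W(40,452,.059);end=W(60,437,.033)
ang=lambda v:np.degrees(np.arctan2(v[1],v[0]))
print("W hub",hub,"ros",ros,"pin",pt,"end",end,"closed",ang(ros-hub),"pin",ang(pt-hub),"end",ang(end-hub))
S=lambda x,y,z:onz(s,237-33+x*67/400,224-25+y*50/298,z)[:2]
hub=S(176,242,.037);ros=S(212,126,.021);pt=S(212,123,.059);b=S(215,175,.033)
print("S",hub,ros,pt,b,ang(ros-hub),ang(pt-hub),ang(b-hub),np.hypot(*(pt-hub)))
T=lambda x,y,z:onz(t,289-33+(x-400)*67/400,194-25+y*50/298,z)[:2]
hub=T(688,98,.037);ros=T(568,177,.021);pt=T(613,97,.059)
print("T",hub,ros,pt,ang(ros-hub),ang(pt-hub),np.hypot(*(pt-hub)))
g=[W(*p,.06) for p in [(263,365),(306,368),(262,468),(294,470)]];print("grip",np.round(g,4).tolist())
tr=[W(*p,.056) for p in [(239,408),(248,405),(249,464),(258,463)]];print("trig",np.round(tr,4).tolist())
E
```

```text
W hub [0.61507697 0.07743306] ros [0.53822914 0.07011008] pin [0.56900346 0.08080983] end [0.55895852 0.08744203] closed -174.55660888522434 pin 175.8082302191076 end 169.88738084347153
S [0.61580575 0.07764721] [0.53863956 0.0678902 ] [0.55830267 0.07644236] [0.57199454 0.08201303] -172.79367520053395 -178.79966915815237 174.30922537185614 0.05751570122857905
T [0.61607169 0.07610681] [0.53964672 0.06720393] [0.57042564 0.07790403] -173.35545552444034 177.74526147889233 0.045681412533462855
grip [[0.4584, 0.2896], [0.4557, 0.3293], [0.557, 0.3088], [0.555, 0.3423]]
trig [[0.5, 0.2754], [0.496, 0.2835], [0.5558, 0.2957], [0.5535, 0.3048]]
```

carry_out --pt "-0.017 -0.9 0 0 -1" --pt "-0.017 -0.9 0 0 -1" --pt "-0.017 -0.9 0 0 -1" --pt "-0.017 -0.9 0 0 -1" --pt "-0.017 -0.9 0 0 -1" --pt "0 0 0 0 -1" --pt "0 0 0.5 0 -1" --pt "0 0 1 0 -1" --pt "0 0 1 0 -1" --pt "0 0 1 0 -1" --pt "0 0 0.07 0 -1" --pt "0 0 0 0 -1" --pt "0 0 0 0 -1"

```text
time_s: 15.45
eef_pos: [0.57, 0.1114, 0.0577]
eef_rot: [-0.064, 0.998, 0.0, 0.0]
ft_force: [0.6, 0.1, 0.6]
width: 0.0002
gripper_force: 0.0
```

carry_out --pt "0 -0.1 0 0 -1" --pt "0 -0.1 0 0 -1" --pt "0 -0.1 0 0 -1" --pt "0 -0.1 0 0 -1" --pt "0 0 0 0 -1"

```text
time_s: 15.87
eef_pos: [0.5717, 0.0995, 0.0576]
eef_rot: [-0.064, 0.998, 0.001, 0.001]
ft_force: [-0.2, 2.3, 1.5]
width: -0.0001
gripper_force: 1.0
```

carry_out --pt "0 -0.1 0 0 -1" --pt "0 -0.1 0 0 -1" --pt "0 0 0 0 -1"

```text
time_s: 16.12
eef_pos: [0.5716, 0.098, 0.0576]
eef_rot: [-0.065, 0.998, 0.005, 0.001]
ft_force: [-1.5, 18.6, 5.6]
width: 0.0003
gripper_force: 9.1
```

```bash
cat > tilt.py <<'E'
from h import *
def dots(s,box):
    h=cv2.cvtColor(s["img"],cv2.COLOR_RGB2HSV).astype(int);out=[]
    red=((h[...,0]<6)|(h[...,0]>174))&(h[...,1]>150); grn=(h[...,0]>40)&(h[...,0]<80)&(h[...,1]>90)
    for n,m in (("r",red),("g",grn)):
        k=np.zeros(m.shape,np.uint8);x0,y0,x1,y1=box;k[y0:y1,x0:x1]=m[y0:y1,x0:x1]
        c,l,st,ce=cv2.connectedComponentsWithStats(k)
        out+=[(n,st[i,4],ce[i]) for i in range(1,c) if st[i,4]>8]
    return out
if __name__=="__main__":
    for f,b in (("w3",(180,170,336,312)),("w5",(165,150,350,340)),("wrist7",(15,90,125,195))):
        s=np.load(f+".npz");print(f,[(n,a,np.round(c,1).tolist()) for n,a,c in dots(s,b)])
E
python3 tilt.py
```

```text
w3 [('r', np.int32(77), [256.8, 207.9]), ('r', np.int32(232), [256.9, 248.6]), ('r', np.int32(65), [220.3, 267.7]), ('r', np.int32(66), [293.6, 267.5]), ('g', np.int32(70), [218.6, 229.0]), ('g', np.int32(71), [295.3, 228.7]), ('g', np.int32(58), [256.9, 285.7])]
w5 [('r', np.int32(102), [256.3, 221.4]), ('r', np.int32(293), [256.4, 266.6]), ('r', np.int32(83), [215.3, 287.6]), ('r', np.int32(86), [297.5, 287.5]), ('g', np.int32(89), [213.1, 244.7]), ('g', np.int32(90), [299.6, 244.6]), ('g', np.int32(74), [256.5, 307.2])]
wrist7 [('r', np.int32(12), [53.0, 125.7]), ('r', np.int32(64), [63.5, 151.5]), ('r', np.int32(19), [88.2, 158.8]), ('r', np.int32(12), [48.2, 168.2]), ('r', np.int32(37), [51.1, 192.6]), ('g', np.int32(12), [79.2, 133.9])]
```

```bash
python3 - <<'E'
from tilt import *
a=np.load("w3.npz");b=np.load("w5.npz")
da=[d[2] for d in dots(a,(180,170,336,312))];db=[d[2] for d in dots(b,(165,150,350,340))]
A=np.array([onz(a,*c,.030) for c in da]);B=np.array([onz(b,*c,.021) for c in db])
k=lambda s:np.array([float(s["k1"]),0,0,0,0])
obj=A-A[1];
for s,d,nm in ((a,da,"w3"),(b,db,"w5")):
    ok,r,t=cv2.solvePnP(obj,np.array(d),s["intrinsics"],k(s))
    R=s["T"][:3,:3]@cv2.Rodrigues(r)[0];n=R[:,2];print(nm,"normal",np.round(n,3),"centre",np.round(s["T"][:3,:3]@t[:,0]+s["T"][:3,3],4))
for z in (.021,.0255,.03):
    B=np.array([onz(b,*c,z) for c in db]);print(z,np.round(np.linalg.norm(B-B[1],axis=1)/np.linalg.norm(A-A[1],axis=1),3))
E
```

```text
w3 normal [-0. -0.  1.] centre [ 0.472  -0.1428  0.03  ]
w5 normal [-0.002 -0.002  1.   ] centre [0.5395 0.069  0.0208]
0.021 [1.001   nan 0.998 0.998 1.003 0.999 0.996]
0.0255 [0.965   nan 0.963 0.963 0.967 0.963 0.961]
0.03 [0.93    nan 0.927 0.927 0.931 0.928 0.925]<stdin>:11: RuntimeWarning: invalid value encountered in divide
```

The dot fit gives a frame that is flat (tilt below 0.004 rad) with its top at 20.8 mm, so it is home. Two differently placed pushes with a hard stop at 19–26 N show the keeper is at its stop. Next is the trigger.

carry_out --pt "0 0.3 0 0 -1" --pt "0 0.2 0 0 -1" --pt "0 0 -1 0 -1" --pt "0 0 -1 0 -1" --pt "0 0 -1 0 -1" --pt "0 0 -0.5 0 1" --pt "0.158 0.95 0 0 1" --pt "0.158 0.95 0 0 1" --pt "0.158 0.95 0 0 1" --pt "0.158 0.95 0 0 1" --pt "0.158 0.95 0 0 1" --pt "0.158 0.95 0 0 1" --pt "0.158 0.95 0 0 1" --pt "0 0 0 0 1" --pt "0 0 0 0 1" --pt "0 0 0 0 1"

```text
time_s: 17.45
eef_pos: [0.5114, 0.3015, 0.1613]
eef_rot: [-0.064, 0.998, -0.001, -0.0]
ft_force: [-0.7, 0.9, 0.0]
width: 0.0852
gripper_force: 0.0
```

```bash
python3 - <<'E'
from cell import arm
from h import *
w=arm.snapshot("wrist");s=arm.snapshot("scene");np.savez("w8.npz",**w);np.savez("scene8.npz",**s)
o=arm.get_obs();p=o["eef_pos"];print(o["time_s"],p,o["eef_rot"],o["width"])
x=np.array([.992,.125]);y=np.array([-.125,.992]);print("u,v",p[:2]@x,p[:2]@y)
h=cv2.cvtColor(w["img"],cv2.COLOR_RGB2HSV).astype(int)
m=((h[...,0]>4)&(h[...,0]<20)&(h[...,1]>170)&(h[...,2]>90)).astype(np.uint8)
c=sorted(cv2.findContours(m,0,1)[0],key=cv2.contourArea)[-2:]
for k in c:
    b=cv2.boxPoints(cv2.minAreaRect(k));P=[onz(w,*q,.056)[:2] for q in b]
    print(cv2.contourArea(k),[(round(q@x,4),round(q@y,4)) for q in P])
blk=((h[...,2]<45)).astype(np.uint8)
# black grip span across v, at z=.06, for some u
for u in (.515,.53,.545,.56):
    r=[]
    for v in np.arange(.225,.29,.001):
        q=u*x+v*y;a,b=proj(w,[q[0],q[1],.06]);r.append(int(h[int(b),int(a),2]) if 0<=b<384 and 0<=a<512 else -1)
    print(u,r)
# keeper pin now
g=cv2.cvtColor(s["img"],cv2.COLOR_RGB2HSV).astype(int)
E
```

```text
17.55 [0.51177942 0.30088397 0.16145787] [-6.31242213e-02  9.98005627e-01 -3.09569228e-04 -6.70416652e-05] 0.08551198204710957
u,v 0.5452956800777792 0.23450447345743444
0.0 [(np.float64(0.5307), np.float64(0.0318)), (np.float64(0.5307), np.float64(0.0318)), (np.float64(0.5307), np.float64(0.031)), (np.float64(0.5307), np.float64(0.031))]
682.5 [(np.float64(0.5353), np.float64(0.2144)), (np.float64(0.5325), np.float64(0.2243)), (np.float64(0.5864), np.float64(0.2376)), (np.float64(0.5896), np.float64(0.227))]
0.515 [211, 213, 222, 124, 125, 133, 134, 132, 133, 135, 136, 135, 137, 143, 49, 48, 47, 39, 37, 36, 31, 32, 28, 29, 29, 28, 27, 25, 26, 26, 26, 26, 25, 26, 26, 27, 25, 25, 24, 26, 26, 27, 25, 24, 23, 23, 15, 149, 130, 129, 126, 124, 170, 163, 163, 164, 162, 163, 166, 169, 166, 164, 163, 165, 164]
0.53 [152, 162, 160, 157, 161, 164, 163, 159, 123, 130, 129, 130, 136, 151, 16, 21, 21, 24, 30, 39, 31, 32, 25, 25, 28, 25, 29, 27, 26, 26, 26, 24, 26, 27, 28, 27, 25, 24, 26, 24, 23, 26, 23, 24, 19, 18, 7, 176, 165, 165, 162, 165, 163, 164, 162, 160, 161, 164, 166, 168, 164, 159, 162, 164, 165]
0.545 [190, 130, 128, 130, 168, 165, 159, 159, 125, 127, 127, 114, 239, 145, 14, 24, 29, 30, 34, 34, 38, 37, 36, 38, 39, 38, 38, 35, 38, 38, 36, 37, 36, 36, 34, 37, 37, 36, 37, 37, 35, 36, 35, 27, 28, 22, 144, 168, 163, 163, 163, 162, 164, 161, 159, 159, 159, 163, 166, 166, 162, 160, 162, 163, 165]
0.56 [241, 241, 241, 243, 225, 124, 129, 124, 126, 127, 129, 135, 149, 19, 18, 26, 31, 32, 33, 34, 34, 35, 34, 35, 34, 35, 34, 35, 34, 34, 34, 34, 33, 34, 36, 35, 36, 37, 35, 35, 37, 37, 31, 28, 24, 20, 182, 162, 162, 161, 162, 162, 162, 161, 158, 158, 161, 161, 165, 164, 162, 160, 162, 164, 164]
```

carry_out --pt "0 0.32 0 0 1" --pt "0 0 0.5 0 1" --pt "0 0 1 0 1" --pt "0 0 1 0 1" --pt "0 0 1 0 1" --pt "0 0 0.35 0 1" --pt "0 0 0 0 1" --pt "0 0 0 0 1"

```text
time_s: 18.22
eef_pos: [0.5104, 0.3113, 0.0464]
eef_rot: [-0.063, 0.998, -0.0, -0.0]
ft_force: [0.0, 0.7, 0.1]
width: 0.0853
gripper_force: 0.0
```

carry_out --pt "0 0 0 0 0" --pt "0 0 0 0 -0.2" --pt "0 0 0 0 -0.2" --pt "0 0 0 0 -0.2" --pt "0 0 0 0 -0.2" --pt "0 0 0 0 -0.2" --grip_force 25

```text
time_s: 18.72
eef_pos: [0.5112, 0.3159, 0.0495]
eef_rot: [-0.064, 0.998, 0.005, 0.002]
ft_force: [-4.3, 11.5, 8.6]
width: 0.0434
gripper_force: 28.4
```

carry_out --pt "0 0 0 0 -0.2" --pt "0 0 0 0 -0.2" --pt "0 0 0 0 -0.2" --pt "0 0 0 0 -0.2" --pt "0 0 0 0 1" --pt "0 0 0 0 1" --pt "0 0 0 0 1" --pt "0 0 0 0 1" --pt "0 0 0 0 1" --pt "0 0 0 0 1"

```text
time_s: 19.55
eef_pos: [0.5101, 0.3113, 0.046]
eef_rot: [-0.064, 0.998, -0.0, -0.0]
ft_force: [-0.7, -0.3, -0.2]
width: 0.0857
gripper_force: 0.0
```

carry_out --pt "0 0 -0.5 0 1" --pt "0 0 -1 0 1" --pt "0 0 -1 0 1" --pt "0 0 -1 0 1" --pt "0 0 -1 0 1" --pt "0 0 0 0 1" --pt "0 0 0 0 1" --pt "0 0 0 0 1"

```text
time_s: 20.22
eef_pos: [0.51, 0.3113, 0.1805]
eef_rot: [-0.064, 0.998, -0.0, -0.0]
ft_force: [-0.4, -0.6, -0.9]
width: 0.0854
gripper_force: 0.0
```

```bash
python3 - <<'E'
from cell import arm
from tilt import *
s=arm.snapshot("scene");a=np.load("scene7.npz");w=arm.snapshot("wrist");b=np.load("w8.npz")
o=arm.get_obs();print(o["time_s"],o["eef_pos"],o["width"],o["ft_force"])
# change vs earlier scene around frame+keeper
d=np.abs(s["img"][195:255,205:270].astype(int)-a["img"][195:255,205:270]).max(2);print("changed px",(d>60).sum(),np.median(d))
for n,i in (("before",a),("now",s)):
    h=cv2.cvtColor(i["img"],cv2.COLOR_RGB2HSV).astype(int)
    m=(((h[...,0]<6)|(h[...,0]>174))&(h[...,1]>150)&(h[...,2]>60)).astype(np.uint8);m[:215]=0;m[232:]=0;m[:,:228]=0;m[:,250:]=0
    print(n,"pin px",cv2.findNonZero(m).mean(0))
x=np.array([.992,.125]);y=np.array([-.125,.992])
for i in (b,w):
    h=cv2.cvtColor(i["img"],cv2.COLOR_RGB2HSV).astype(int)
    m=((h[...,0]>4)&(h[...,0]<20)&(h[...,1]>170)&(h[...,2]>90)).astype(np.uint8)
    k=max(cv2.findContours(m,0,1)[0],key=cv2.contourArea)
    print("trigger",[(round(q@x,4),round(q@y,4)) for q in (onz(i,*c,.056)[:2] for c in cv2.boxPoints(cv2.minAreaRect(k)))])
E
```

```text
20.3167 [0.5092558  0.31102715 0.17935566] 0.08532450070480263 [ 0.17885391 -0.21163916 -0.73286174]
changed px 0 1.0
before pin px [[238.48148148 223.25925926]]
now pin px [[238.42307692 223.42307692]]
trigger [(np.float64(0.5353), np.float64(0.2144)), (np.float64(0.5325), np.float64(0.2243)), (np.float64(0.5864), np.float64(0.2376)), (np.float64(0.5896), np.float64(0.227))]
trigger [(np.float64(0.5474), np.float64(0.2175)), (np.float64(0.5445), np.float64(0.2279)), (np.float64(0.5864), np.float64(0.2382)), (np.float64(0.5897), np.float64(0.2273))]
```

```bash
python3 -c "
from cell import arm
print(arm.hand_in())"
```

```text
the job is handed in; nothing more can be done
None
```

I handed the job in at about 20 s, but I don't know the verdict. The frame lies flat and home with its window up, the trigger was squeezed fully, held and sprang back, and I left the bystanders alone; the keeper is hard against its stop, though its arm looks 8–9° (about 0.15 rad) short of pointing at the recess centre, so the keeper-closed checks are the one uncertain point.

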